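Lock out the isolator and vent the safety coupler

ROBOT

A 7-joint arm with a two-finger parallel gripper is mounted at the origin on a cart in front of the work surface, level with it; the furniture and walls round the work are solid. World frame = base frame: x ahead of the robot, y to its left, z up, the work surface at z = 0. Lengths are in m, angles in rad, forces in N, time in s.
With the tool pointing down it reaches from about 0.425 to 0.95 m from the base axis. Payload 4.7 kg.
Tool frame: the origin (TCP) lies between the finger pads; the fingertips stand 25 mm ahead of it and the grasp point (between the pads) lies 6 mm ahead of it; z points along the fingers, y is the line along which they close (so a half turn about z gives the same grasp; the last joint's range is limited). The gripper opens to 85 mm and grips with 20 to 120 N. Pads are 22 mm wide; open, the fingers measure 114 mm over their backs; the gripper's body (76 mm by 85 mm) begins 54 mm behind the grasp point. The pads swing forward as they close: fully open they stand 13 mm farther back than shut.
Start: joints at [-1.189, 0.469, -0.049, 1.532, 0.024, 1.141, -0.082], TCP at [0.27, 0.619, 0.256] pointing down, gripper open.
Joint ranges: [-2.59, 2.59], [-0.33, 1.99], [-1.39, 1.29], [0.1, 2.45], [-1.04, 4.18], [0.21, 1.99], [-2.66, 2.66]. Speed limits (rad/s): [2.57, 2.57, 3.14, 3.14, 3.14, 3.14, 3.14].

INTERFACE

Orientations are given as a 3x3 rotation matrix whose columns are the frame's x, y, z axes.
In Python, from rig import * gives the robot as it stands. Calls block until the motion is done:
- movep(position, orientation): joint-space move of the TCP to a pose.
- move_l(position, attitude=None, feed=0.15, until_force=None): straight line of the TCP; attitude=None keeps the orientation; feed is the mean speed in m/s. With until_force (N) it stops when the force on the tool has changed by that much, and returns True; else False.
- move_joints(angles): joint-space move.
- command_gripper(opening, newtons=None): finger opening in m; newtons is the grip in N (None keeps the last); returns when the fingers have stopped.
- sleep(seconds).
- inverse_kinematics(position, orientation): joint angles nearest the present ones, or None.
- sense(): the state.
- camera(name): name is "scene" or "top" or "wrist"; returns (picture, depth): 384x512x3 uint8, red, green, blue; 384x512 float32, m along the optical axis (not along the pixel's ray), 0 where there is no reading.
- camera_params(name): a dict with "K" (3x3 intrinsics, pixels), "position" and "rotation" of the camera in the world; the wrist camera has in their place "tool_from_camera" (4x4, takes a point from camera to tool coordinates, whose origin is the TCP and whose axes are the flange's). Camera axes: x right, y down, z forward; pixel columns grow to the right and rows downward; lengths in m; the calibration is good to about 2 mm. A picture is of the moment at which its call begins: read the wrist's pose just before it. camera_params takes no time and is no camera call.
A pose or a line that the arm cannot do raises Unreachable and nothing moves.
- finish_job(): hands the job in; it is judged then, once.
The state is a dict: "time_s": time; "joint_pos": joint angles; "qd": joint speeds; "joint_efforts": joint torques, N m; "position": TCP position; "tcp_rot": TCP orientation; "wrist_force": force on the tool from outside, world axes, zero at the start; "ft_torque": the same for the moment, N m; "finger_gap": finger opening in m; "gripper_force": force on a finger pad.
Only numpy, scipy, OpenCV 4.12 (cv2) and the standard library are available. Lean on these libraries where they do the work, as an engineer would, in place of code of your own. Each camera call takes 0.05 s, during which the arm holds its last target. There are 200 camera calls.

TASK

First turn the handle of the rotary isolator a quarter turn clockwise, fully to off, and swing its lockout hasp all the way out. Only then go to the quick coupler: pull its spring sleeve fully back so that the plug springs out to its venting position, and let the sleeve snap fully forward again. Leave the other things on the bench where they are.

Things in the scene. Friction and masses are not known exactly. Their poses are not given: they have to be found in the camera images.
- isolator: rotary isolator, a grey box 140 x 110 mm and 70 mm tall (base flange 150 x 120 mm), fixed to the bench. Origin: centre of its underside; z up; its -x side is the front with the hasp. It may stand on the left or the right of the bench, turned up to 0.5 rad.
- handle_grip (a point): grip point in the black bar handle on top of the isolator, on its vertical turning axis (isolator x = +30 mm, y = 0), 130 mm above the bench. The bar is 68 mm long, 13 mm thick, between 108 and 142 mm above the bench; its long side is this point's x axis, its thickness the y axis; the point turns with the handle. Below it is only a round neck.
- iso_handle (a joint): angle of the isolator handle, rad: 0 = on (bar along the isolator's x axis), 1.57 = off (bar along its y axis, end stop); it grows clockwise seen from above. Friction 0.06 N m, stays where it is left.
- hasp_tab (a point): point inside the upright finger tab at the free end of the flat steel hasp, 100 mm above the bench, 50 mm from the pivot; turns with the hasp. The tab is 9 mm thick (this point's x axis, the way it moves), 22 mm wide (y axis, to the pivot) and stands from 77 to 108 mm above the bench; the hasp plate lies below it. With the handle at off, over 60 mm are free on its inner side.
- hasp_pivot (a point): point on the hasp's vertical pivot axis (isolator x = -55 mm, y = +20 mm), 100 mm above the bench.
- hasp (a joint): angle of the hasp, rad: 0 = tucked in (hasp along the isolator's front edge, tab at isolator x = -55, y = -30 mm), 1.57 = fully out (hasp sticks out of the front, to isolator -x; tab at x = -105, y = +20 mm); it grows clockwise seen from above. Friction 0.04 N m, stays where it is left. An interlock lets it swing past 0.2 rad only while the handle is at off, and then keeps the handle there.
- coupler: quick coupler on a grey upright bracket (bracket 24 mm thick, 110 mm tall, at coupler x = +50 to +74 mm) with a dark base plate 160 x 80 mm, fixed to the bench. Origin: on the bench below the coupler's middle; z up; the coupler's axis is level, along x, 85 mm above the bench; its mouth with the plug looks to -x. It may stand on the left or the right of the bench, turned up to 0.5 rad.
- sleeve_grip (a point): middle of the sliding steel sleeve of the coupler, on the coupler's axis, 85 mm above the bench; moves with the sleeve; axes as the coupler's. The sleeve is 44 mm long (x), 33 mm across between its two end rims, which are 40 mm across and 5 mm wide. Free air of more than 50 mm on both sides and below it 77 mm.
- sleeve (a joint): how far the sleeve is pulled back (to the coupler's +x), m: 0 = forward, 0.012 = back against its stop. A spring pushes it forward with 6 N, rising to 11 N at the stop. From about 0.009 the plug is let go.
- plug (a joint): how far the plug has sprung out of the coupler's mouth (to the coupler's -x), m: 0 = locked in, 0.012 = venting position, where a catch holds it. Its own spring drives it as soon as the sleeve lets it go; it stays out when the sleeve is forward again.
- plug_head (a point): centre of the brass plug's hexagon head (29 mm across), in front of the coupler's mouth.
- grease_jar: white jar with a yellow lid, 66 mm across and 68 mm tall; bystander; origin at the centre of its underside
- cap_1: white star-shaped nozzle cap, 51 x 51 x 24 mm; bystander; origin at the centre of its underside
- tape_roll: small white roll of tape with a blue core, 52 mm across, 14 mm tall; bystander; origin at the centre of its underside
- pliers: pliers with red grips, 170 x 38 x 12 mm, lying flat; bystander; origin at the centre of their underside
Not all that is in view belongs to the job. Of the things that look like the coupler, the larger one is meant.

How it is judged:
By the outcome, as a careful person would: the job done as asked, in the order asked, and still so for the second after the job is handed in, with the robot touching nothing.
It also fails if it takes over 64 s, if anything falls off the work surface, if the arm or the gripper's body presses on something with over 40 N, if the wrist force passes 120 N, or if a joint passes its speed limit or range.

## Working session

There is one attempt and no reset: what is moved stays moved. The work goes in short steps, each a Python script; the robot and the scene stay as the last script left them, time stands still between calls to the robot, and variables do not carry over. Pictures are saved under pics/ and viewed, at most 10 in all, crops included, and the job is handed in when it is done.

```bash
ls; mkdir -p pics; python3 - <<'E'
from rig import *
import cv2,numpy as np
ims=[]
for n in("top","scene"):
    p,d=camera(n);np.savez(f"pics/{n}0.npz",p=p,d=d);cv2.imwrite(f"pics/{n}0.png",p[:,:,::-1])
    c=camera_params(n);print(n,c)
s=sense();print(s["time_s"],s["position"],s["tcp_rot"])
E
```

```text
pics
top {'K': array([[463.40566408,   0.        , 259.80590253],
       [  0.        , 463.40566408, 198.82399753],
       [  0.        ,   0.        ,   1.        ]]), 'position': array([ 0.48557568, -0.02718788,  1.42231283]), 'rotation': array([[ 0.02791018, -0.99598575,  0.08504944],
       [-0.99959221, -0.02729471,  0.00839106],
       [-0.00603597, -0.08524896, -0.9963414 ]])}
scene {'K': array([[473.62052161,   0.        , 251.53387959],
       [  0.        , 473.62052161, 191.68819647],
       [  0.        ,   0.        ,   1.        ]]), 'position': array([ 0.18349923, -0.82126614,  1.18572077]), 'rotation': array([[ 0.88472266, -0.36038929,  0.29561017],
       [-0.46609858, -0.67825382,  0.56808791],
       [-0.00423407, -0.64038372, -0.76804346]])}
0.1 [0.26934352 0.61843179 0.25538033] [[-9.16819701e-01  3.99300960e-01 -6.15284620e-04]
 [ 3.99301427e-01  9.16818315e-01 -1.59618908e-03]
 [-7.32556241e-05 -1.70910162e-03 -9.99998537e-01]]
```

View pics/top0.png

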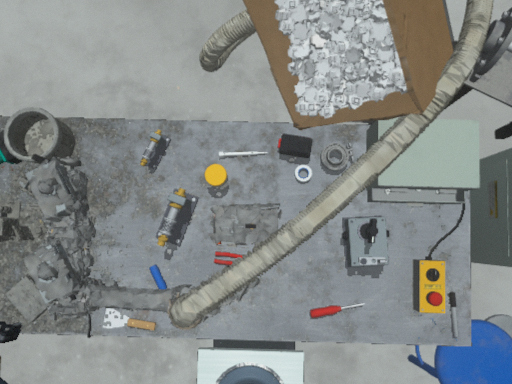

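View pics/scene0.png

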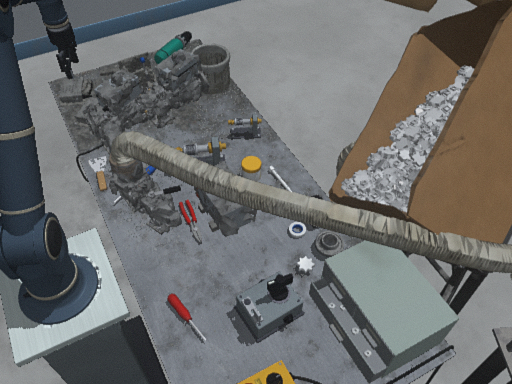

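The top view shows two coupler look-alikes, at (177,218), which is larger, and (153,147), which is smaller. The larger one fits the description. The isolator is at (367,240) with its hasp side facing the robot, and a hose crosses overhead. Next I'll enlarge both and measure the hose's height.

```bash
cat > h.py <<'E'
import numpy as np,cv2
from rig import *
def world(n,u,v,d=None,z=None):
    c=camera_params(n);r=np.linalg.inv(c["K"])@[u,v,1.]
    r=c["rotation"]@r
    if d is None:d=(z-c["position"][2])/r[2]
    return c["position"]+r*d
def cloud(n,d):
    c=camera_params(n);v,u=np.mgrid[:384,:512]
    r=np.stack([u,v,np.ones_like(u)],-1)@np.linalg.inv(c["K"]).T
    return (r*d[...,None])@c["rotation"].T+c["position"]
E
python3 - <<'E'
from h import *
f=np.load("pics/top0.npz");p,d=f["p"],f["d"]
def crop(p,x,y,w,h,k):return cv2.resize(p[y:y+h,x:x+w],None,fx=k,fy=k,interpolation=cv2.INTER_CUBIC)
g=np.load("pics/scene0.npz")["p"]
a=np.vstack([np.hstack([crop(p,335,205,66,50*66//50,6)[:300*2][:396],crop(p,135,120,66,66,6)]),])
b=np.hstack([crop(p,145,180,66,33*1+35,6)[:408]])
cv2.imwrite("pics/c1.png",np.hstack([crop(p,335,205,66,75,6),crop(p,145,180,66,75,6)])[:,:,::-1])
cv2.imwrite("pics/c2.png",np.hstack([crop(g,225,260,80,85,5),crop(g,165,105,110-35,85,5)])[:,:,::-1])
P=cloud("top",d);q=P[...,2]
for u,v in [(180,305),(240,270),(300,225),(350,180),(400,130),(460,60),(370,230),(350,240),(177,218),(300,100),(300,40),(435,110),(430,150),(255,225),(40,190),(50,250),(217,175),(170,295)]:print(u,v,P[v,u].round(3))
E
```

```text
180 305 [0.325 0.162 0.319]
240 270 [0.41  0.024 0.32 ]
300 225 [ 0.521 -0.117  0.298]
350 180 [ 0.634 -0.237  0.296]
400 130 [ 0.764 -0.362  0.285]
460 60 [ 0.963 -0.528  0.247]
370 230 [ 0.517 -0.321  0.146]
350 240 [ 0.488 -0.281  0.072]
177 218 [0.54  0.236 0.011]
300 100 [ 0.884 -0.124  0.121]
300 40 [ 1.042 -0.117  0.168]
435 110 [ 0.823 -0.456  0.265]
430 150 [ 0.742 -0.483  0.156]
255 225 [ 0.486 -0.027  1.422]
40 190 [0.593 0.545 0.247]
50 250 [0.441 0.522 0.22 ]
217 175 [0.668 0.112 0.071]
170 295 [0.323 0.225 0.124]
```

View pics/c1.png

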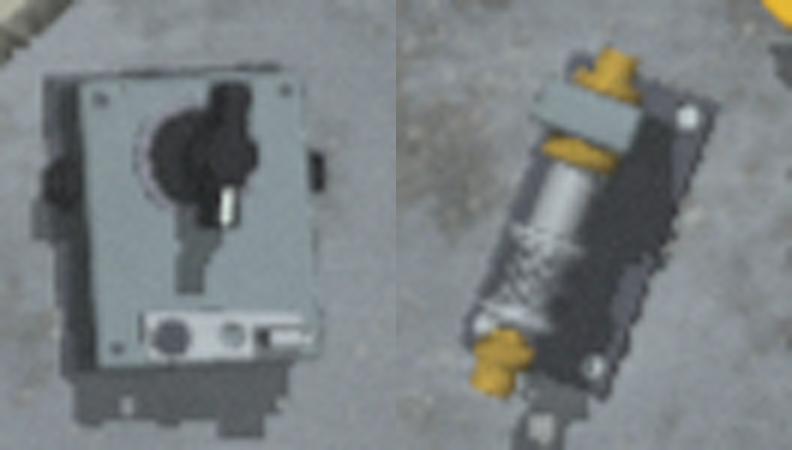

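View pics/c2.png

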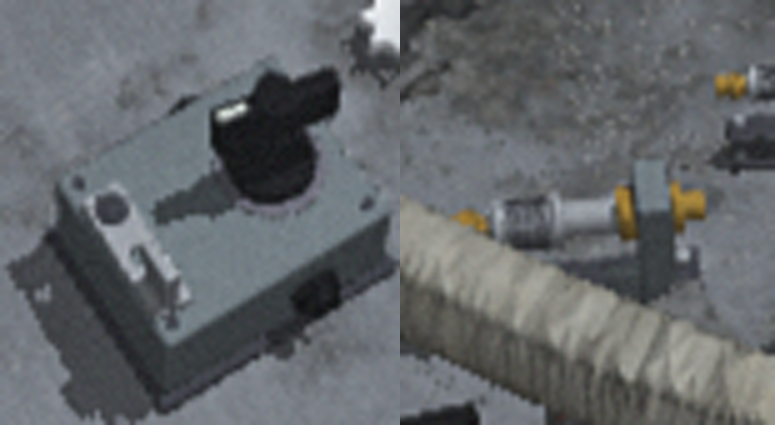

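The larger coupler is confirmed: in the crop, the brass mouth and plug are at the lower left (500,360), the knurled sleeve at (535,275) and the bracket at (588,115), so it points away from the robot. The isolator's handle bar is at crop (230,150), along its x axis. The hasp pivot is at (172,337) and the tab near (285,335). Next I'll fit the poses from depth.

```bash
python3 - <<'E'
from h import *
f=np.load("pics/top0.npz");P=cloud("top",f["d"])
def sel(u0,u1,v0,v1,z0,z1):
    Q=P[v0:v1,u0:u1].reshape(-1,3);return Q[(Q[:,2]>z0)&(Q[:,2]<z1)]
Q=sel(335,401,205,280,.06,.08);print("box",len(Q),cv2.minAreaRect(Q[:,:2].astype(np.float32)),np.median(Q[:,2]))
px=lambda x,y,ox,oy:((x+.5)/6-.5+ox,(y+.5)/6-.5+oy)
C=[world("top",*px(x,y,335,205),z=.07)[:2] for x,y in[(80,80),(298,68),(318,352),(97,368)]]
C=np.array(C);print("corners",C.round(4).tolist(),C.mean(0)); e=(C[0]+C[1]-C[2]-C[3])/2;print(np.hypot(*e),np.arctan2(e[1],e[0]))
e=(C[0]+C[3]-C[1]-C[2])/2;print(np.hypot(*e),np.arctan2(-e[0],e[1]))
Q=sel(335,401,205,255,.13,.155);print("bar",len(Q),cv2.minAreaRect(Q[:,:2].astype(np.float32)),np.median(Q[:,2]))
Q=sel(335,401,250,270,.085,.12);print("tab",len(Q),Q.mean(0) if len(Q) else 0)
Q=sel(155,200,180,250,.106,.118);print("bracket",len(Q),cv2.minAreaRect(Q[:,:2].astype(np.float32)),np.median(Q[:,2]))
for x,y in[(537,105),(555,80),(643,115),(632,150),(540,135)]:pass
B=np.array([world("top",*px(x-396,y,145,180),z=.11)[:2] for x,y in[(553,80),(643,112),(630,155),(535,118)]])
print("brk corners",B.round(4).tolist(),B.mean(0))
Q=sel(155,200,180,250,.088,.106)
v=np.linalg.svd(Q[:,:2]-Q[:,:2].mean(0))[2][0];print("body",len(Q),Q.mean(0),np.arctan2(*v[::-1]))
S=np.array([world("top",*px(x-396,y,145,180),z=.1)[:2] for x,y in[(510,325),(553,225),(580,155),(495,375)]]);print(S.round(4).tolist())
E
```

```text
box 1469 ((0.4873583912849426, -0.33239126205444336), (0.14004342257976532, 0.1122281551361084), 4.718405723571777) 0.07145510806260824
corners [[0.5522, -0.2741], [0.561, -0.3798], [0.4243, -0.3901], [0.4137, -0.2839]] [ 0.48780388 -0.33200273]
0.137927008215124 0.07295781266746579
0.10637799820427711 0.09131326245980516
bar 156 ((0.5172110795974731, -0.3295234143733978), (0.0227388646453619, 0.0673859566450119), 84.3729248046875) 0.1438310321078875
tab 37 [ 0.43304854 -0.36168151  0.10675864]
bracket 151 ((0.5518819689750671, 0.22675946354866028), (0.047991298139095306, 0.11942153424024582), 82.35096740722656) 0.11015853633075157
brk corners [[0.6075, 0.2379], [0.5935, 0.1945], [0.5729, 0.1999], [0.5892, 0.2457]] [0.59076656 0.21950753]
body 496 [0.53549143 0.23927143 0.09733686] 2.7947412042838913
[[0.4911, 0.2552], [0.5391, 0.2369], [0.5729, 0.2255], [0.4673, 0.2613]]
```

```bash
cat >> h.py <<'E'
def R(f):
    c,s=np.cos(f),np.sin(f);return np.array([[c,s,0],[s,-c,0],[0,0,-1.]])
def rot(y):
    c,s=np.cos(y),np.sin(y);return np.array([[c,-s],[s,c]])
ISO=np.array([.4876,-.332]);IY=.085
CP=np.array([.5327,.2406]);CY=-.347
iso=lambda x,y,z:np.r_[ISO+rot(IY)@[x,y],z]
cpl=lambda x,y,z:np.r_[CP+rot(CY)@[x,y],z]
def st(t=""):
    s=sense();print(t,round(s["time_s"],2),s["position"].round(4),"F",s["wrist_force"].round(1),"T",s["ft_torque"].round(2),"gap",round(s["finger_gap"],4),"gf",s["gripper_force"]);return s
E
python3 - <<'E'
from h import *
ik=lambda p,f:(lambda q:None if q is None else np.round(q,2))(inverse_kinematics(p,R(f)))
p0=sense()["position"]
print("lift",ik([p0[0],p0[1],.45],2.73))
for k in(0,np.pi):
  print("k",k)
  print("over",ik(iso(.03,0,.45),IY+k))
  for a in(0,-.8,-1.65):print(" h",a,ik(iso(.03,0,.134),IY+k+a))
  for a in(0,-.8,-1.65):
    t=np.array([-.055,.02])+rot(a)@[0,-.05];print(" hasp",a,ik(iso(*t,.107),IY+k+a),t)
  print(" cp",ik(cpl(-.02,0,.45),CY+k),ik(cpl(-.02,0,.091),CY+k))
E
```

```text
lift [-1.2   0.38 -0.04  1.23  0.01  1.53 -0.07]
k 0
over [-0.31  0.47  1.26  1.43 -0.45  1.55 -0.56]
 h 0 [-0.13  0.66  0.92  1.84 -0.64  0.96 -0.42]
 h -0.8 [-0.13  0.66  0.91  1.84 -0.64  0.96 -1.22]
 h -1.65 [-0.22  0.77  1.11  1.84 -0.8   1.06 -1.93]
 hasp 0 [-0.13  0.75  1.11  1.97 -0.84  0.97 -0.08] [-0.055 -0.03 ]
 hasp -0.8 [-0.13  0.7   1.11  2.05 -0.81  0.92 -0.86] [-0.0908678  -0.01483534]
 hasp -1.65 [-0.2   0.63  1.11  2.13 -0.78  0.86 -1.75] [-0.10484325  0.02395604]
 cp [-1.04  0.2   0.64  1.52 -0.12  1.46 -2.31] [-0.98  0.57  0.62  1.96 -0.47  0.76 -2.  ]
k 3.141592653589793
over [ 0.81  0.3  -0.43  1.37  0.12  1.5   2.05]
 h 0 [-0.02  0.59  0.73  1.83 -0.49  0.91  2.6 ]
 h -0.8 [ 0.01  0.58  0.68  1.83 -0.46  0.89  1.76]
 h -1.65 [-0.14  0.68  0.94  1.84 -0.66  0.97  1.1 ]
 hasp 0 [ 0.19  0.53  0.58  1.95 -0.4   0.78  2.66] [-0.055 -0.03 ]
 hasp -0.8 [-0.05  0.61  0.96  2.05 -0.68  0.84  2.16] [-0.0908678  -0.01483534]
 hasp -1.65 [ 0.04  0.46  0.72  2.12 -0.46  0.72  1.07] [-0.10484325  0.02395604]
 cp [-0.62  0.19  0.11  1.5  -0.02  1.46  0.72] [-0.56  0.5   0.05  1.94 -0.04  0.71  0.73]
```

```bash
python3 - <<'E'
from h import *
p0=sense()["position"]
move_l([p0[0],p0[1],.46],feed=.3)
movep([.55,.1,.48],R(2.2)); st()
movep(iso(.0,0,.42),R(IY+np.pi)); st()
print(sense()["joint_pos"].round(2))
move_l(iso(-.01,0,.30),feed=.3)
s=st();p,d=camera("wrist");c=camera_params("wrist");print(c)
np.savez("pics/w1.npz",p=p,d=d,pos=s["position"],rot=s["tcp_rot"])
cv2.imwrite("pics/w1.png",p[:,:,::-1])
E
```

```text
3.04 [0.5499 0.1019 0.4797] F [-0.3  0.5 -0.4] T [ 0.04  0.   -0.01] gap 0.0857 gf 0.0
 4.71 [ 0.4885 -0.3309  0.4199] F [-0.5  0.1 -0.7] T [-0.02 -0.03  0.02] gap 0.0855 gf 0.0
[-0.02  0.26  0.71  1.53 -0.17  1.41  2.36]
 5.26 [ 0.4787 -0.3328  0.301 ] F [-0.1 -0.7  0. ] T [-0.01 -0.04 -0.08] gap 0.0853 gf 0.0
{'K': array([[275.06777878,   0.        , 258.4001386 ],
       [  0.        , 275.06777878, 194.16449824],
       [  0.        ,   0.        ,   1.        ]]), 'tool_from_camera': array([[-2.74038818e-04, -9.53881580e-01, -3.00183036e-01,
         7.66175407e-02],
       [ 9.99999797e-01, -8.86143609e-05, -6.31318673e-04,
        -5.65062503e-04],
       [ 5.75602725e-04, -3.00183148e-01,  9.53881411e-01,
        -1.18314276e-01],
       [ 0.00000000e+00,  0.00000000e+00,  0.00000000e+00,
         1.00000000e+00]])}
```

View pics/w1.png

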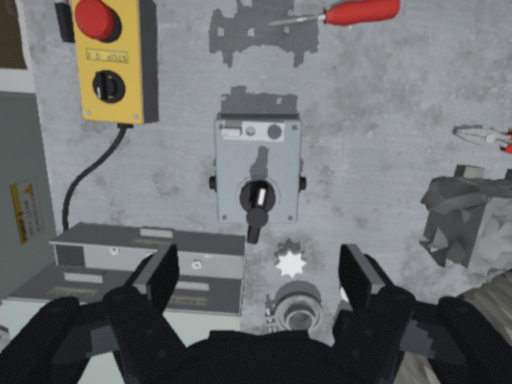

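The wrist view shows the isolator at (258,170), with the hasp strip at (250,130), its tab end at (230,131), and the bar at (258,210). The hose lies outside the work area. Next I'll refine the pose from wrist depth.

```bash
cat >> h.py <<'E'
def wcloud(f):
    c=camera_params("wrist");v,u=np.mgrid[:384,:512]
    r=np.stack([u,v,np.ones_like(u)],-1)@np.linalg.inv(c["K"]).T*f["d"][...,None]
    T=c["tool_from_camera"];return (r@T[:3,:3].T+T[:3,3])@f["rot"].T+f["pos"]
E
python3 - <<'E'
from h import *
f=np.load("pics/w1.npz");P=wcloud(f)
def sel(u0,u1,v0,v1,z0,z1):
    Q=P[v0:v1,u0:u1].reshape(-1,3);return Q[(Q[:,2]>z0)&(Q[:,2]<z1)]
r=lambda Q:(len(Q),cv2.minAreaRect(Q[:,:2].astype(np.float32)),np.median(Q[:,2]))
print("box",r(sel(205,310,105,240,.06,.08)))
print("bar",r(sel(225,290,170,250,.128,.155)))
Q=sel(210,300,110,150,.09,.12);print("tab",r(Q),Q.mean(0));print(iso(-.055,-.03,0),iso(.03,0,0))
E
```

```text
box (7320, ((0.48518869280815125, -0.33442598581314087), (0.1390233039855957, 0.11023096740245819), 4.658123016357422), np.float64(0.07095505030006179))
bar (875, ((0.5148701667785645, -0.3320801854133606), (0.06751514226198196, 0.02375582605600357), 4.906704902648926), np.float64(0.14337511591446972))
tab (191, ((0.43094053864479065, -0.3685322105884552), (0.008975157514214516, 0.02179638296365738), 4.019907474517822), np.float64(0.10886066171805184)) [ 0.43048328 -0.36827682  0.1074039 ]
[ 0.4353455  -0.36656106  0.        ] [ 0.51749169 -0.32945307  0.        ]
```

```bash
sed -i 's/^ISO=.*/ISO=np.array([.4862,-.3334]);IY=.083/' h.py; python3 - <<'E'
from h import *
k=np.pi
movep(iso(.03,0,.20),R(IY+k))
command_gripper(.05)
move_l(iso(.03,0,.134),feed=.1,until_force=8);st("down")
command_gripper(.0,40);st("grip")
for a in np.linspace(0,-1.6,5)[1:]:
    move_l(iso(.03,0,.134),R(IY+k+a),feed=.1);st(f"{a:.2f}")
E
```

```text
down 7.07 [ 0.5164 -0.3313  0.1344] F [ 1.  -0.8  0.4] T [ 0.01  0.04 -0.  ] gap 0.05 gf 0.0
grip 7.5 [ 0.5166 -0.3313  0.136 ] F [-3.   1.6  8.6] T [0.32 0.42 0.03] gap 0.0124 gf 77.37010102719069
-0.40 8.05 [ 0.5166 -0.3319  0.136 ] F [-1.9  1.2  8.5] T [ 0.04  0.48 -0.04] gap 0.0126 gf 77.33280018903315
-0.80 8.6 [ 0.5162 -0.3325  0.136 ] F [-2.3 -1.   8. ] T [-0.06  0.6  -0.08] gap 0.0122 gf 77.29329507797956
-1.20 9.15 [ 0.5157 -0.3329  0.136 ] F [-3.  -0.8  8.5] T [-0.19  0.75 -0.1 ] gap 0.0124 gf 77.31134651228786
-1.60 9.7 [ 0.515  -0.3327  0.1361] F [-4.2 -1.7 10.2] T [0.28 1.19 0.74] gap 0.0125 gf 77.56209847982973
```

```bash
python3 - <<'E'
from h import *
k=np.pi
command_gripper(.05);st("rel")
p=sense()["position"];move_l([p[0],p[1],.22],feed=.25)
def tab(a):return iso(*(np.array([-.055,.02])+rot(a)@[0,-.05]),.106)
print(tab(0))
t=tab(0);t[2]=.22
movep(t,R(IY+k))
command_gripper(.035)
s=st("over");p,d=camera("wrist");np.savez("pics/w2.npz",p=p,d=d,pos=s["position"],rot=s["tcp_rot"])
cv2.imwrite("pics/w2.png",p[:,:,::-1])
P=wcloud(np.load("pics/w2.npz")).reshape(-1,3)
Q=P[(P[:,2]>.09)&(P[:,2]<.12)&(np.hypot(*(P[:,:2]-t[:2]).T)<.03)]
print(len(Q),cv2.minAreaRect(Q[:,:2].astype(np.float32)) if len(Q) else 0)
E
```

```text
rel 10.15 [ 0.516  -0.3306  0.1337] F [-0.  -0.1  0.2] T [-0.   -0.02  0.07] gap 0.0496 gf 0.0
[ 0.43387648 -0.36785648  0.106     ]
over 12.26 [ 0.434  -0.3677  0.2198] F [ 0.1  0.2 -0.2] T [ 0.03 -0.   -0.01] gap 0.0348 gf 0.0
356 ((0.4308789074420929, -0.3689516484737396), (0.00930796843022108, 0.02150760218501091), 1.8206597566604614)
```

View pics/w2.png

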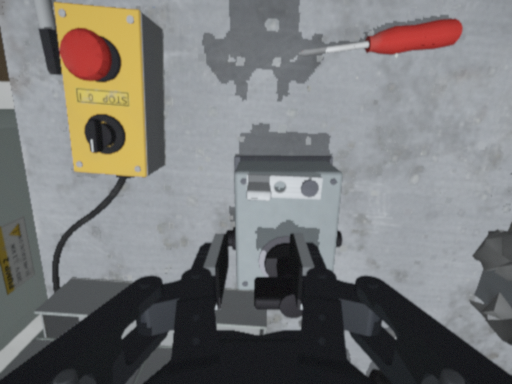

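In the picture the handle bar is crosswise at (278,295), so it is off. The tab at (258,195) is thin along the isolator's x, so the tool has to turn by -90° before gripping it.

```bash
python3 - <<'E'
from h import *
k=np.pi/2
def tab(a,z=.106):return iso(*(np.array([-.056,.0195])+rot(a)@[0,-.05]),z)
print(tab(0))
movep(tab(0,.20),R(IY+k));print(sense()["joint_pos"].round(2))
for a in(-.8,-1.6):print(np.round(inverse_kinematics(tab(a),R(IY+k+a)),2))
print("hit",move_l(tab(0),feed=.1,until_force=8));st("down")
command_gripper(0,40);st("grip")
for a in np.linspace(0,-1.6,9)[1:]:
    move_l(tab(a),R(IY+k+a),feed=.06);s=st(f"{a:.2f}")
    if np.linalg.norm(s["wrist_force"])>40:print("STOP");break
E
```

```text
[ 0.43292138 -0.36843767  0.106     ]
[-0.13  0.55  1.07  1.89 -0.56  1.04  1.26]
[-0.14  0.72  1.14  2.05 -0.84  0.94  0.75]
[-0.19  0.64  1.11  2.13 -0.78  0.86 -0.11]
hit False
down 14.6 [ 0.4332 -0.3689  0.1066] F [ 0.6  0.3 -0.9] T [-0.02 -0.01 -0.01] gap 0.035 gf 0.0
grip 14.94 [ 0.4326 -0.3688  0.1066] F [-1.3  0.3  4.6] T [ 0.15  0.44 -0.07] gap 0.0081 gf 41.20069742202759
-0.20 15.29 [ 0.4227 -0.3687  0.1066] F [-2.5  0.7  5.7] T [0.13 0.4  0.08] gap 0.0085 gf 41.368587613105774
-0.40 15.64 [ 0.4128 -0.3665  0.1066] F [-2.1 -0.6  6.3] T [0.14 0.46 0.12] gap 0.0087 gf 41.417768597602844
-0.60 15.99 [ 0.4036 -0.3624  0.1066] F [-2.2  1.   5.7] T [0.17 0.47 0.16] gap 0.0084 gf 41.477710604667664
-0.80 16.34 [ 0.3953 -0.3566  0.1066] F [-3.   0.8  6.7] T [0.18 0.51 0.05] gap 0.0082 gf 41.54849410057068
-1.00 16.69 [ 0.3884 -0.3492  0.1066] F [-3.3  0.7  7.4] T [0.27 0.69 0.09] gap 0.008 gf 41.61373436450958
-1.20 17.04 [ 0.383  -0.3406  0.1066] F [-3.9  0.8  8.1] T [0.36 0.69 0.12] gap 0.008 gf 41.687071323394775
-1.40 17.39 [ 0.3795 -0.3311  0.1066] F [-3.9  2.6  9.2] T [0.38 0.85 0.14] gap 0.0081 gf 41.780744791030884
-1.60 17.74 [ 0.378  -0.3221  0.1066] F [-3.9 -0.5  6. ] T [-0.19  0.84  0.72] gap 0.0085 gf 44.6306848526001
```

```bash
python3 - <<'E'
from h import *
k=np.pi/2
def tab(a,z=.106):return iso(*(np.array([-.056,.0195])+rot(a)@[0,-.05]),z)
move_l(tab(-1.66),R(IY+k-1.6),feed=.05);st("push")
move_l(tab(-1.6),R(IY+k-1.6),feed=.05);st("back")
command_gripper(.04);st("rel")
p=sense()["position"];move_l([p[0],p[1],.25],feed=.25)
movep(iso(-.01,0,.36),R(IY+k))
s=st();p,d=camera("wrist");np.savez("pics/w3.npz",p=p,d=d,pos=s["position"],rot=s["tcp_rot"])
cv2.imwrite("pics/w3.png",p[:,:,::-1])
P=wcloud(np.load("pics/w3.npz")).reshape(-1,3)
t=iso(-.105,.02,.1);print(t)
Q=P[(P[:,2]>.09)&(P[:,2]<.12)&(np.hypot(*(P[:,:2]-t[:2]).T)<.03)]
print(len(Q),cv2.minAreaRect(Q[:,:2].astype(np.float32)) if len(Q) else 0)
Q=P[(P[:,2]>.13)&(P[:,2]<.155)&(np.hypot(*(P[:,:2]-iso(.03,0,0)[:2]).T)<.05)]
print(len(Q),cv2.minAreaRect(Q[:,:2].astype(np.float32)) if len(Q) else 0, np.degrees(IY))
E
```

```text
push 17.99 [ 0.3781 -0.3218  0.1067] F [-3.3 -8.7 -1.5] T [-1.71  0.7   0.64] gap 0.0083 gf 44.1658741235733
back 18.24 [ 0.378  -0.3221  0.1066] F [-3.5 -0.4  7.5] T [-0.08  0.87  0.72] gap 0.0081 gf 44.82280790805817
rel 18.65 [ 0.3791 -0.3211  0.1058] F [-0.2 -0.9 -0.2] T [-0.06  0.05 -0.04] gap 0.0399 gf 0.0
 20.55 [ 0.4757 -0.334   0.3583] F [ 0.7 -1.3 -0.6] T [-0.    0.03  0.02] gap 0.0401 gf 0.0
[ 0.37990337 -0.32217385  0.1       ]
140 ((0.37943726778030396, -0.3224555253982544), (0.021637212485074997, 0.007855556905269623), 4.536328315734863)
691 ((0.5147151947021484, -0.33188602328300476), (0.023621387779712677, 0.06680983304977417), 6.901830196380615) 4.755549699585833
```

View pics/w3.png

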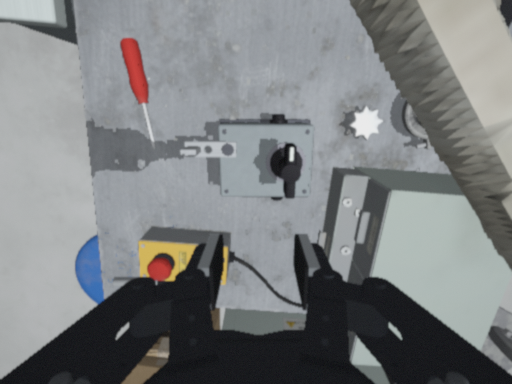

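The picture shows the bar crosswise at (288,170), so the handle is off, and the hasp sticking out at (205,149). The tab measures within 1 mm of its end position. Now the coupler.

```bash
python3 - <<'E'
from h import *
p=sense()["position"];move_l([p[0],p[1],.47],feed=.3)
movep([.55,0,.5],R(2.2))
movep(cpl(-.02,0,.45),R(CY+np.pi));print(sense()["joint_pos"].round(2))
command_gripper(.07)
move_l(cpl(-.04,0,.30),feed=.3)
s=st();p,d=camera("wrist");np.savez("pics/w4.npz",p=p,d=d,pos=s["position"],rot=s["tcp_rot"])
P=wcloud(np.load("pics/w4.npz"))
cv2.imwrite("pics/w4.png",cv2.resize(p[60:260,150:360],None,fx=3,fy=3,interpolation=cv2.INTER_CUBIC)[:,:,::-1])
L=(P-np.r_[CP,0]);L[...,:2]=L[...,:2]@rot(CY)
m=(L[...,2]>.09)&(L[...,2]<.12)&(abs(L[...,1])<.05)&(L[...,0]>-.11)&(L[...,0]<.1)
Q=L[m]
for x in np.arange(-.1,.1,.005):
    q=Q[(Q[:,0]>=x)&(Q[:,0]<x+.005)]
    if len(q):print(round(x,3),len(q),"y",q[:,1].min().round(4),q[:,1].max().round(4),"z",np.percentile(q[:,2],97).round(4))
E
```

```text
[-1.02  0.2   0.62  1.52 -0.12  1.46  0.82]
 24.47 [0.4961 0.2544 0.3013] F [0.5 0.1 1.1] T [ 0.04  0.01 -0.01] gap 0.0703 gf 0.0
-0.08 53 y -0.0109 0.008 z 0.0972
-0.075 71 y -0.011 0.0081 z 0.0976
-0.07 73 y -0.011 0.0081 z 0.0973
-0.065 94 y -0.0133 0.0105 z 0.1005
-0.06 88 y -0.0134 0.0105 z 0.1008
-0.055 64 y -0.0135 0.0105 z 0.1001
-0.05 64 y -0.0124 0.0094 z 0.098
-0.045 142 y -0.0198 0.0181 z 0.1051
-0.04 98 y -0.0198 0.0181 z 0.106
-0.035 115 y -0.0175 0.0157 z 0.1036
-0.03 109 y -0.0176 0.0158 z 0.1035
-0.025 103 y -0.0176 0.0159 z 0.1036
-0.02 108 y -0.0165 0.0159 z 0.1035
-0.015 104 y -0.0166 0.016 z 0.1037
-0.01 95 y -0.0167 0.0161 z 0.1034
-0.005 143 y -0.0193 0.0186 z 0.1059
0.0 43 y -0.0193 0.0159 z 0.1057
0.005 65 y -0.0118 0.0111 z 0.0985
0.01 67 y -0.0119 0.0112 z 0.0992
0.015 69 y -0.0119 0.0112 z 0.0986
0.02 65 y -0.0106 0.0113 z 0.0987
0.025 66 y -0.0107 0.0114 z 0.0988
0.03 61 y -0.0107 0.0114 z 0.0986
0.035 123 y -0.0161 0.0165 z 0.1038
0.04 90 y -0.0159 0.0165 z 0.1041
0.045 130 y -0.0172 0.0218 z 0.1087
0.05 285 y -0.0245 0.0251 z 0.1115
0.055 141 y -0.0246 0.0251 z 0.1121
0.06 137 y -0.0232 0.0252 z 0.1122
0.065 132 y -0.0234 0.0253 z 0.1122
0.07 60 y -0.0235 0.0239 z 0.1114
0.075 19 y -0.007 0.0089 z 0.1035
0.08 19 y -0.011 0.0116 z 0.1032
0.085 30 y -0.0072 0.0091 z 0.0961
0.09 44 y -0.0072 0.0092 z 0.0965
0.095 4 y -0.0045 0.0064 z 0.0948
```

View pics/w4.png

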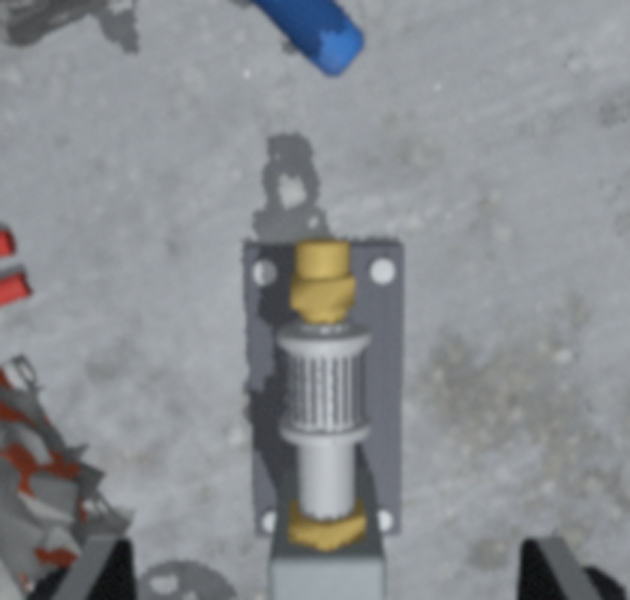

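The crop shows the brass plug head at (323,295), the knurled sleeve between its rims at (325,385), and the bracket at (328,575). All of it matches the fit, with the sleeve's middle at coupler x = -22 mm.

```bash
sed -i 's/CY=-.347/CY=-.337/' h.py; python3 - <<'E'
from h import *
X=-.022;A=R(CY+np.pi);ax=np.r_[np.cos(CY),np.sin(CY)]
f=lambda s:round(float(s["wrist_force"][:2]@ax),1)
movep(cpl(X,-.0006,.16),A)
print("hit",move_l(cpl(X,-.0006,.091),feed=.1,until_force=8));st("down")
command_gripper(0,60);st("grip")
for dx in(.004,.008,.010,.012,.0135,.015):
    move_l(cpl(X+dx,-.0006,.091),feed=.03);s=st(dx);print("axial",f(s),((s["position"][:2]-CP)@ax).round(4))
    if f(s)<-35:break
sleep(.3);s=st();print(f(s))
E
```

```text
hit False
down 25.98 [0.5123 0.2475 0.0916] F [-0.  -0.1 -0.3] T [-0.01  0.02  0.04] gap 0.07 gf 0.0
grip 26.41 [0.5122 0.2478 0.0918] F [-0.9  1.3  5.2] T [0.19 0.21 0.03] gap 0.0315 gf 59.1748183965683
0.004 26.69 [0.514  0.2472 0.0918] F [-5.9  1.5 10.3] T [0.41 1.19 0.01] gap 0.0316 gf 59.85991716384888
axial -6.0 -0.0198
0.008 26.98 [0.5172 0.2461 0.0917] F [-8.2  1.3 12.6] T [ 0.48  1.45 -0.02] gap 0.0314 gf 59.952022433280945
axial -8.2 -0.0164
0.01 27.23 [0.5187 0.2456 0.0917] F [-8.7  2.5 12.9] T [ 0.42  1.62 -0.04] gap 0.0312 gf 60.0598007440567
axial -9.0 -0.0149
0.012 27.48 [0.5203 0.245  0.0917] F [-8.9  1.6 13.1] T [ 0.48  1.76 -0.05] gap 0.0315 gf 60.08020341396332
axial -8.9 -0.0132
0.0135 27.73 [0.5215 0.2446 0.0917] F [-9.8  1.7 13.1] T [ 0.53  1.9  -0.04] gap 0.0313 gf 60.151092410087585
axial -9.9 -0.0119
0.015 27.98 [0.5227 0.2442 0.0917] F [-10.    2.8  13.6] T [0.5  1.95 0.02] gap 0.0313 gf 60.18205404281616
axial -10.4 -0.0106
 28.27 [0.5227 0.2442 0.0917] F [-10.8   1.8  14.3] T [ 0.5   1.99 -0.05] gap 0.0312 gf 60.18186628818512
-10.8
```

```bash
python3 - <<'E'
from h import *
X=-.022;A=R(CY+np.pi);ax=np.r_[np.cos(CY),np.sin(CY)]
f=lambda s:round(float(s["wrist_force"][:2]@ax),1)
for dx in(.017,.019,.021,.023,.025):
    move_l(cpl(X+dx,-.0006,.091),feed=.03);s=sense();print(dx,"axial",f(s),((s["position"][:2]-CP)@ax).round(4))
    if f(s)<-24:break
sleep(.3);st("held")
command_gripper(.07);st("open");sleep(.3)
p=sense()["position"];move_l([p[0],p[1],.17],feed=.2)
movep(cpl(-.04,0,.30),A)
s=st();p,d=camera("wrist");np.savez("pics/w5.npz",p=p,d=d,pos=s["position"],rot=s["tcp_rot"])
cv2.imwrite("pics/w5.png",cv2.resize(p[60:260,150:360],None,fx=3,fy=3,interpolation=cv2.INTER_CUBIC)[:,:,::-1])
P=wcloud(np.load("pics/w5.npz"))
L=(P-np.r_[CP,0]);L[...,:2]=L[...,:2]@rot(CY)
Q=L[(L[...,2]>.09)&(L[...,2]<.12)&(abs(L[...,1])<.05)&(L[...,0]>-.12)&(L[...,0]<.06)]
for x in np.arange(-.1,.06,.004):
    q=Q[(Q[:,0]>=x)&(Q[:,0]<x+.004)]
    if len(q):print(round(x,3),len(q),"w",np.ptp(q[:,1]).round(4),end="; ")
E
```

```text
0.017 axial -12.3 -0.0096
0.019 axial -17.0 -0.0095
0.021 axial -20.8 -0.0095
0.023 axial -24.8 -0.0094
held 29.57 [0.5238 0.2438 0.0916] F [-25.4   4.5  27.9] T [ 1.04  4.93 -0.13] gap 0.0315 gf 61.48917496204376
open 30.03 [0.534  0.2392 0.0909] F [-0.1  0.4  1. ] T [ 0.03 -0.02 -0.01] gap 0.0703 gf 0.0
 31.48 [0.4942 0.2539 0.2989] F [ 0.7  0.2 -0.1] T [-0.  0. -0.] gap 0.07 gf 0.0
-0.092 33 w 0.0186; -0.088 53 w 0.0187; -0.084 65 w 0.0187; -0.08 49 w 0.0176; -0.076 87 w 0.0247; -0.072 73 w 0.0247; -0.068 67 w 0.0236; -0.064 43 w 0.0201; -0.06 39 w 0.0144; -0.056 40 w 0.0132; -0.052 41 w 0.0145; -0.048 65 w 0.0218; -0.044 132 w 0.0363; -0.04 72 w 0.0377; -0.036 90 w 0.033; -0.032 87 w 0.0319; -0.028 83 w 0.032; -0.024 85 w 0.0322; -0.02 86 w 0.0323; -0.016 88 w 0.0324; -0.012 83 w 0.0325; -0.008 72 w 0.0326; -0.004 128 w 0.0377; 0.0 35 w 0.0363; 0.004 44 w 0.0228; 0.008 54 w 0.0229; 0.012 55 w 0.023; 0.016 54 w 0.0231; 0.02 52 w 0.0232; 0.024 55 w 0.0232; 0.028 46 w 0.0233; 0.032 58 w 0.0234; 0.036 109 w 0.0313; 0.04 71 w 0.0309; 0.044 66 w 0.0311; 0.048 263 w 0.0475; 0.052 138 w 0.0499; 0.056 107 w 0.048;
```

View pics/w5.png

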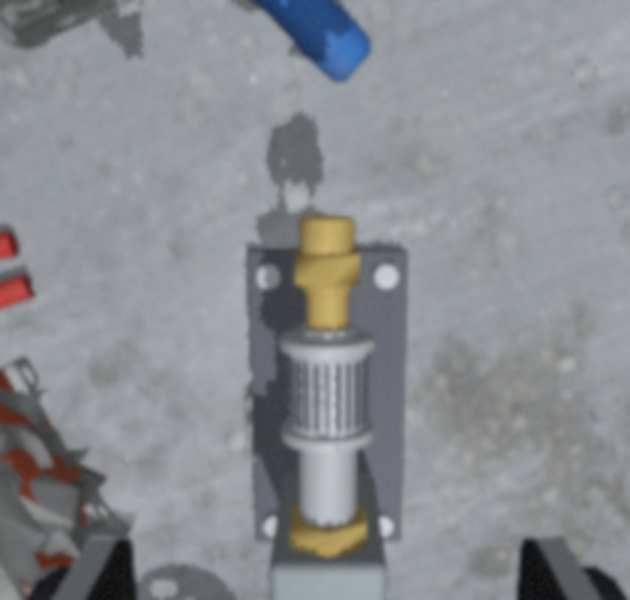

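The plug head is now at (327,272) with its brass shank exposed at (327,307), about 12 mm out. The sleeve rims at (327,342) and (327,437) are back where they started, fully forward.

```bash
python3 - <<'E'
from rig import *
print(finish_job())
E
```

```text
the job is handed in; nothing more can be done
None
```

The job is handed in at about 31.5 s of the 64 s allowed: the isolator is off, its hasp is fully out, and then the coupler's plug was released to venting with the sleeve forward again. The handle and hasp were each driven onto their stops, the last wrist pictures agree with all of this, and no bystander was touched.

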